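Reseal the spice tin and take off only its outer cover

TASK

Close the open steel tin with its double lid: pick the inner lid and the outer cover up together, still nested, by the wooden post, lower them onto the tin and press down until the inner lid is fully seated and level. Then take hold of the outer cover by its collar and lift it alone straight up until all of it is above the top of the post, leaving the inner lid seated and undisturbed, and finish still holding the cover there, level, over the tin. Do not take the lids apart before the inner one is seated, do not push the tin about, and leave the other things on the counter alone.

Things in the scene. Friction and masses are not known exactly. Their poses are not given: they have to be found in the camera images.
- tin_mouth (a point): Centre of the mouth, at rim height, of the open steel tin: 92 mm outer diameter, 84 mm bore, 80 mm tall, loose and upright on the counter, about 1.3 kg. z points up out of it. Four rubber sealing pads (45, 135, 225, 315 deg about z, 5 mm below the rim) stick 5 mm into the bore and give way on springs.
- flange (a point): Centre of the underside of the inner lid's flange, the face that rests on the tin's rim: when seated it coincides with tin_mouth. z runs up along the post. Set on the tin, the lid first stops on the pads about 10 mm too high; it takes a push of some 5 to 15 N straight down to slide in till the flange meets the rim, and then stays by friction.
- inner_lid: Inner lid, loose, about 0.14 kg; origin under the centre of its foot, 20 mm below point flange. White plug 78 mm in diameter and 20 mm tall, its lowest 8 mm tapering to 66 mm; steel flange 92 mm wide, 4 mm thick; wooden post. It starts standing on the counter on its plug with the outer cover nested on it.
- post (a point): Centre of the free part of the inner lid's wooden post, on its axis, 53 mm above point flange. The post is 16 mm in diameter; its top is 17 mm above this point and, while nested, the top of the cover's collar is 17 mm below it. Gripped here, above the collar, the post carries both lids, the cover riding on the flange.
- collar (a point): Centre, half-way up, of the outer cover's collar, an upright ring round the post: 40 mm outer diameter, 32 mm hole, 28 mm tall. Nested, this point is 22 mm above point flange and the post stands 34 mm out of the collar. Gripped across the collar, fingers either side of the post, the cover lifts off alone. z points up.
- outer_cover: Aluminium outer cover, loose, about 0.10 kg; origin at the centre of its skirt's lower edge, 32 mm below point collar. Plate 104 mm in diameter, 4 mm thick, its top 18 mm above the origin where the collar begins; skirt 98 mm inside. It lies on the inner lid's flange with 3 mm of play each way.
- cobek: Dark stone mortar with its pestle leaning in it, 176 mm across, rim 52 mm and pestle about 90 mm high; origin under its centre. Leave alone.
- mixing_bowl: Stainless steel mixing bowl, 200 mm across, 75 mm tall; origin under its centre. Leave alone.
- spatula: Green spatula, 270 mm long, lying flat; its x axis runs along it. Leave alone.
- tub: Clear plastic tub with a tight white twist cap, 114 mm across, 80 mm tall; origin under its centre. Leave alone.
Things that resemble listed ones, but are neither listed nor needed, are in the scene too. There is more than one size of the outer_cover; the job needs the middle-sized.

How it is judged (in metres and radians):
On the way, in this order (a step that is already met when the one before it is completed fails the run):
1. both lids are lifted off the counter together, the cover nested on the inner lid (height (world z) of flange above 0.05 m and z of collar in the frame of flange between 0.018 and 0.026 m and horizontal distance between collar and flange below 0.008 m), for 0.2 s.
2. the inner lid is pressed home in the tin, level, with the cover still nested on it (z of flange in the frame of tin_mouth between -0.004 and 0.002 m and horizontal distance between flange and tin_mouth below 0.006 m and angle between the z axis of flange and the z axis of tin_mouth, either way round below 0.035 rad and z of collar in the frame of flange between 0.018 and 0.026 m and horizontal distance between collar and flange below 0.008 m), for 0.2 s.
At the end, for the whole second after the job is handed in: Inner lid seated in the upright tin: flange within 2 mm of the rim, 6 mm of centred, 2 deg of level. The gripper alone holds the cover still, all of it above the post (collar centre over 102 mm above the rim), within 60 mm of the tin's axis and 14 deg of level (z of flange in the frame of tin_mouth between -0.004 and 0.002 m and horizontal distance between flange and tin_mouth below 0.006 m and angle between the z axis of flange and the z axis of tin_mouth, either way round below 0.035 rad and z of collar in the frame of tin_mouth above 0.102 m and horizontal distance between collar and tin_mouth below 0.06 m and angle between collar's own z axis and vertical below 0.25 rad and contact force between the fingers and outer_cover above 1 N and contact force between each of outer_cover, the fingers and inner_lid below 0.05 N and contact force between outer_cover and tin below 0.05 N and linear speed of outer_cover below 0.03 m/s and angle between tin_mouth's own z axis and vertical below 0.05 rad and height (world z) of tin_mouth below 0.085 m); the arm keeps its last pose, push and grip.
It fails at once if the cover is taken more than 12 mm off the inner lid while the inner lid is not seated in the tin (distance between collar and flange above 0.034 m and not (z of flange in the frame of tin_mouth between -0.004 and 0.0035 m and horizontal distance between flange and tin_mouth below 0.006 m and angle between the z axis of flange and the z axis of tin_mouth, either way round below 0.06 rad)).
It fails at once if the tin is pushed more than 40 mm or tipped (distance of tin_mouth from where it was at the start of the episode above 0.04 m or angle between tin_mouth's own z axis and vertical above 0.2 rad).
It fails at once if the mortar, the mixing bowl, the spatula or the capped tub is moved more than 30 mm (distance of any of cobek, mixing_bowl, spatula, tub from where it was at the start of the episode above 0.03 m).
It also fails if it takes over 54 s, if anything falls off the work surface, if the arm or the gripper's body presses on something with over 40 N, if the wrist force passes 120 N, or if a joint passes its speed limit or range.

ROBOT

A 6-joint arm with a two-finger parallel gripper is mounted at the origin on the work surface. World frame = base frame: x ahead of the robot, y to its left, z up, the work surface at z = 0. Lengths are in m, angles in degrees, forces in N, time in s.
With the tool pointing down it reaches from about 0.3 to 0.75 m from the base axis. Payload 8.5 kg.
Tool frame: the origin (TCP) lies at the very end of the fingers, on their centre line; the grasp point (between the pads) lies 19 mm behind it (env.grip_point_offset is the distance from the TCP to the grasp point, in m); z points along the fingers, y is the direction in which the jaws open and shut (so a half turn about z gives the same grasp; the last joint's range is limited). The gripper opens to 85 mm and grips with 20 to 120 N. Pads are 22 mm wide; open, the fingers measure 114 mm over their backs; the gripper's body (76 mm by 85 mm) begins 54 mm behind the grasp point. The pads swing forward as they close: fully open they stand 13 mm farther back than shut.
Start: joints at [54.815, 21.807, 74.336, -0, 83.858, -12.336], TCP at [0.214, 0.507, 0.231] pointing down, gripper open.
Joint ranges: [-178.18, 178.18], [-50.72, 133.34], [12.68, 142.11], [-81.47, 261.47], [9.98, 163.14], [-165.26, 165.26]. Speed limits (degrees/s): [136.94, 136.94, 180, 180, 180, 180].

INTERFACE

Orientations are given as a 3x3 rotation matrix whose columns are the frame's x, y, z axes.
In Python, from rig import env gives the robot as it stands.
- The arm moves only by the tool move_arm, never from a script. Its argument "moves" is a list of rows, each a list of 4 numbers: the shift along the tool's x, y, z in mm, then the turn about the tool's z in rad. In form: [[tx, ty, tz, spin], ...]. A call has 1 to 20 rows; each row is the pose to reach, as a shift and turn from the pose commanded when the call began, along the tool's axes at that moment; what a row does not reach only later rows make up. A row lasts 1/10 s, in which the tool goes at most 50 mm and 8.59 degrees, less where a joint would pass 70% of its speed; a pose out of reach is approached as far as the arm can. A call with a gripper value outside its range is refused whole. "grip" is the closure, from 0 (fully open) to 1 (shut), set as the call begins (left out, the last holds). The fingers move at their own pace and stop on an object; "grip_force" is the grip in N (left out, the last holds). Time passes only in rows, so rows that repeat a pose let the fingers close. It gives the time, the measured TCP pose, the force and the opening at its end, in the units of the state.
- env.observe(): the state, without advancing time (a new reading comes with each control period).
- env.get_image(name): name is "scene" or "side" or "wrist"; returns the picture (480x640x3 uint8, red, green, blue); there is no depth.
- env.get_calibration(name): a dict with "fovy" (degrees; the focal length in pixels is half the picture's height over the tangent of half this angle, whatever the lens; pixels are square), "cx", "cy" (the principal point, pixels), "extrinsics" (4x4, takes a point from world to camera coordinates); the wrist camera has in their place "tool_from_camera" (4x4, takes a point from camera to tool coordinates, whose origin is the TCP and whose axes are the flange's). Camera axes: x right, y up, looking along -z (the intrinsics and any distortion apply to the point x, -y, -z); pixel columns grow to the right and rows downward; lengths in m; the calibration is good to about 2 mm. A picture is of the moment at which its call begins: read the wrist's pose just before it. get_calibration takes no time and is no camera call.
- env.close_job(): hands the job in, once; it reports no verdict.
Trained networks look in the newest picture that a camera, given by its name, has taken for a name from the list of things; names that differ only in an ending like _2 or _b are one class to them, and where a whole thing is asked for, a point or a joint stands for the part that bears it (a point fixed in the world has none). Each returns a list of dicts, best first, with "conf" (0 to 1); they miss things now and then, are a little off and sometimes report something else, mostly with a low value. They report only what shows in the picture. A call takes as long as a camera call. They do not tell look-alikes from the thing itself.
- env.silhouettes(camera, name): "region" (480x640 bool, what is visible of it) and "point" ([row, column] in pixels, amid what is visible of it).
- env.tip_of(camera, name): "point" ([row, column] in pixels: a listed point, or the origin of a listed thing).
The state is a dict: "time_s": time; "q": joint angles; "qvel": joint speeds; "joint_efforts": joint torques, N m; "position": TCP position; "tool_rot": TCP orientation; "ft_force": force on the tool from outside, world axes, zero at the start; "wrist_torque": the same for the moment, N m; "grip_width": finger opening in m.
Only numpy, scipy, OpenCV 4.12 (cv2) and the standard library are available. Lean on these libraries where they do the work, as an engineer would, in place of code of your own. Each camera call takes 0.05 s, during which the arm holds its last target.

## Working session

There is one attempt and no reset: what is moved stays moved. The work goes in short steps, Python scripts to look and compute and a tool call to move; the robot and the scene stay as the last step left them, time stands still between calls to the robot, and variables do not carry over. Pictures are saved under pics/ and viewed, and the job is handed in when it is done.

Besides the shell and the picture viewer there is one more tool, called after "Emit:" in YAML: its name, and indented under it one key for each argument. move_arm: Moves the arm, as the interface text tells. Its arguments: {"type":"object","properties":{"moves":{"type":"array"},"grip":{"type":"number"},"grip_force":{"type":"number"}},"required":["moves"]}

```bash
ls; mkdir -p pics
python3 - <<'E'
from rig import env
import cv2,numpy as np
s=env.observe(); print(s)
for n in ["scene","side","wrist"]:
    im=env.get_image(n); cv2.imwrite(f"pics/{n}0.png",im[:,:,::-1]); c=env.get_calibration(n); print(n,{k:np.round(v,4).tolist() for k,v in c.items() if not isinstance(v,str)})
print(env.grip_point_offset)
E
```

```text
pics
{'time_s': 0.0, 'q': array([ 5.48167081e+01,  2.18399641e+01,  7.43864492e+01, -1.14817973e-03,
        8.38592853e+01, -1.23370382e+01]), 'qvel': array([ 0.04222878,  0.06603838, -0.08961955,  0.03882432, -0.05117517,
       -0.03217515]), 'joint_efforts': array([-1.76316771e-03, -4.48453760e+01, -2.31279749e+01, -2.80202930e-04,
        4.69973529e-03, -7.24770132e-06]), 'position': array([0.21337678, 0.50658368, 0.23071143]), 'tool_rot': array([[-9.21550729e-01,  3.88257053e-01, -8.45542593e-04],
       [ 3.88257858e-01,  9.21549952e-01, -1.23395497e-03],
       [ 3.00118017e-04, -1.46544065e-03, -9.99998881e-01]]), 'ft_force': array([-0.52004929,  0.37980366, -0.42377316]), 'wrist_torque': array([-0.0497375 , -0.04121539,  0.02269311]), 'grip_width': 0.08540084899214113}
scene {'fovy': 55.7805, 'cx': 328.4195, 'cy': 241.2212, 'extrinsics': [[0.3481, 0.9372, -0.0236, -0.1998], [-0.5315, 0.2181, 0.8185, 0.2439], [0.7723, -0.2724, 0.574, -1.4425], [0.0, 0.0, 0.0, 1.0]]}
side {'fovy': 44.1733, 'cx': 319.1273, 'cy': 248.8296, 'extrinsics': [[0.9133, -0.4072, 0.0052, -0.5169], [0.1956, 0.4498, 0.8714, -0.199], [-0.3572, -0.7949, 0.4905, -1.3384], [0.0, 0.0, 0.0, 1.0]]}
wrist {'fovy': 70.3306, 'cx': 319.8236, 'cy': 233.9804, 'tool_from_camera': [[-0.0002, 0.9519, 0.3064, 0.0792], [1.0, -0.0001, 0.001, -0.0005], [0.001, 0.3064, -0.9519, -0.1433], [0.0, 0.0, 0.0, 1.0]]}
0.0187
```

View pics/scene0.png

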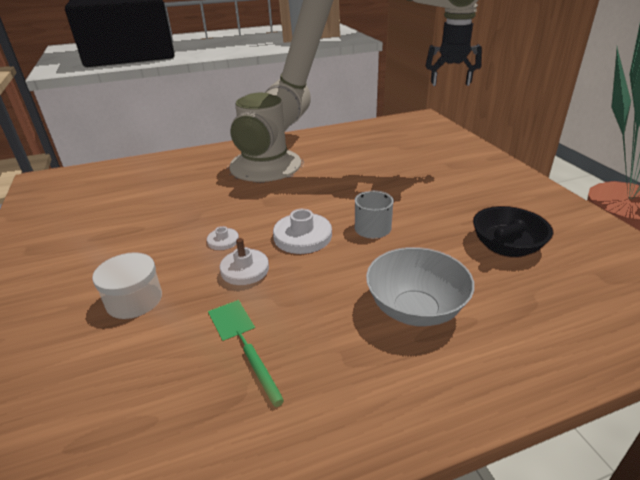

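View pics/side0.png

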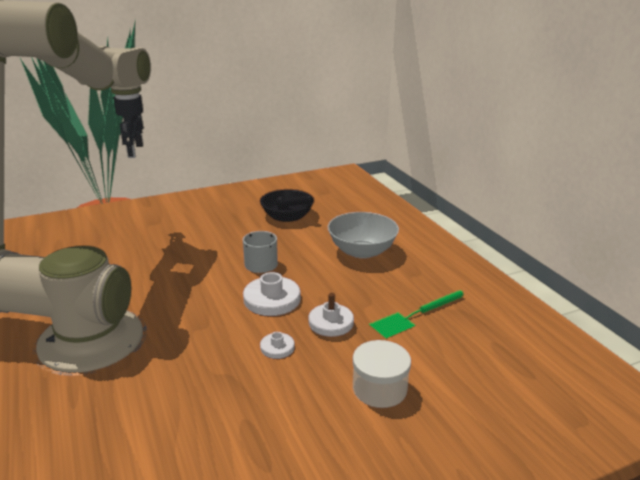

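View pics/wrist0.png

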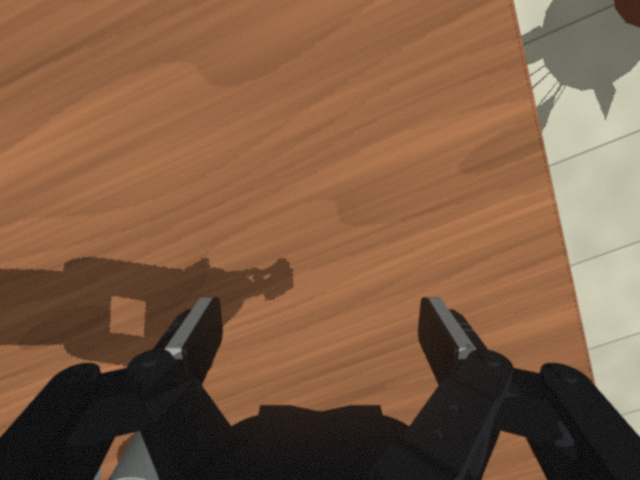

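Run:
```python
from rig import env
import numpy as np
for cam in ["scene","side","wrist"]:
  for n in ["tin_mouth","post","collar","flange"]:
    print(cam,n,[(np.round(d["point"],1).tolist(),round(d["conf"],2)) for d in env.tip_of(cam,n)][:6])
print(env.get_calibration("scene").keys(),env.get_calibration("wrist"))
```

```text
scene tin_mouth [([200.1, 376.2], 0.83)]
scene post [([246.1, 243.2], 0.42)]
scene collar [([257.9, 243.3], 0.95), ([234.5, 219.3], 0.67), ([220.3, 303.1], 0.66)]
scene flange [([264.5, 241.5], 0.49), ([245.1, 239.8], 0.45), ([301.4, 132.0], 0.33)]
side tin_mouth [([237.8, 257.6], 0.79)]
side post [([301.1, 329.3], 0.4)]
side collar [([339.8, 276.3], 0.93), ([287.4, 275.2], 0.91), ([309.2, 333.5], 0.79)]
side flange [([317.8, 332.3], 0.5)]
wrist tin_mouth []
wrist post []
wrist collar []
wrist flange []
dict_keys(['fovy', 'cx', 'cy', 'extrinsics']) {'fovy': 70.33064924394532, 'cx': 319.8235918807854, 'cy': 233.98043984713507, 'tool_from_camera': array([[-1.63980701e-04,  9.51906881e-01,  3.06387438e-01,
         7.92260520e-02],
       [ 9.99999504e-01, -1.44826655e-04,  9.85164767e-04,
        -5.32306803e-04],
       [ 9.82158189e-04,  3.06387448e-01, -9.51906386e-01,
        -1.43331167e-01],
       [ 0.00000000e+00,  0.00000000e+00,  0.00000000e+00,
         1.00000000e+00]])}
```

The scene picture shows the open tin at (376,212). There are three covers: a small one at (222,237), a large one at (302,232), and the middle one at (244,265), which is the only one with the brown post through it. The capped tub at (128,285) also looks similar. Next I triangulate and take close crops.

```bash
cat > h.py <<'E'
import numpy as np, cv2
from rig import env
def K(c): 
    f=240/np.tan(np.radians(c["fovy"])/2); return f
def ray(cam,p,pose=None):
    c=env.get_calibration(cam); f=K(c)
    d=np.array([(p[1]-c["cx"])/f,-(p[0]-c["cy"])/f,-1.])
    if "extrinsics" in c:
        E=c["extrinsics"]; R=E[:3,:3].T; o=-R@E[:3,3]
    else:
        T=c["tool_from_camera"]; Rt,pt=pose; R=Rt@T[:3,:3]; o=Rt@T[:3,3]+pt
    d=R@d; return o,d/np.linalg.norm(d)
def proj(cam,X,pose=None):
    c=env.get_calibration(cam); f=K(c)
    if "extrinsics" in c: E=c["extrinsics"]; x=E[:3,:3]@X+E[:3,3]
    else:
        T=c["tool_from_camera"]; Rt,pt=pose; x=T[:3,:3].T@(Rt.T@(np.array(X)-pt)-T[:3,3])
    return np.array([c["cy"]+f*x[1]/x[2], c["cx"]-f*x[0]/x[2]])
def tri(rays):
    A=np.zeros((3,3));b=np.zeros(3)
    for o,d in rays:
        P=np.eye(3)-np.outer(d,d);A+=P;b+=P@o
    X=np.linalg.solve(A,b); return X,[round(1000*np.linalg.norm((np.eye(3)-np.outer(d,d))@(X-o)),1) for o,d in rays]
def atz(r,z): o,d=r; return o+d*(z-o[2])/d[2]
E
python3 - <<'E'
from h import *
for n,a,b,z in [("tin",(200.1,376.2),(237.8,257.6),.08),("post",(246.1,243.2),(301.1,329.3),.073),("collar",(257.9,243.3),(309.2,333.5),.042),("flange",(264.5,241.5),(317.8,332.3),.02),("big",(220.3,303.1),(287.4,275.2),.04),("small",(234.5,219.3),(339.8,276.3),.04)]:
    r=[ray("scene",a),ray("side",b)]; print(n,tri(r),atz(r[0],z),atz(r[1],z))
a=cv2.imread("pics/scene0.png")[180:330,180:420]; cv2.imwrite("pics/cropA.png",cv2.resize(a,None,fx=3,fy=3,interpolation=cv2.INTER_CUBIC))
b=cv2.imread("pics/side0.png")[210:400,230:430]; cv2.imwrite("pics/cropB.png",cv2.resize(b,None,fx=3,fy=3,interpolation=cv2.INTER_CUBIC))
for cam in ["scene","side"]:
  for n in ["cobek","mixing_bowl","tub","spatula"]:
    d=env.tip_of(cam,n); print(cam,n,[(np.round(atz(ray(cam,x["point"]),0),3),round(x["conf"],2)) for x in d][:2])
E
```

```text
tin (array([0.45768373, 0.1674707 , 0.07441881]), [np.float64(1.0), np.float64(1.0)]) [0.4649167  0.16426099 0.08      ] [0.45436298 0.15560468 0.08      ]
post (array([ 0.51372162, -0.17004333,  0.06566318]), [np.float64(2.4), np.float64(2.4)]) [ 0.52118062 -0.16939948  0.073     ] [ 0.50904903 -0.1833263   0.073     ]
collar (array([ 0.52304043, -0.17451636,  0.04274688]), [np.float64(1.8), np.float64(1.8)]) [ 0.51979749 -0.17302382  0.042     ] [ 0.52349872 -0.17621319  0.042     ]
flange (array([ 0.51798008, -0.17989085,  0.02314167]), [np.float64(1.5), np.float64(1.5)]) [ 0.51197237 -0.17830471  0.02      ] [ 0.51990177 -0.17819783  0.02      ]
big (array([ 0.43439854, -0.01596403,  0.03891636]), [np.float64(9.4), np.float64(9.4)]) [ 0.42269508 -0.00775167  0.04      ] [ 0.4332684  -0.03323725  0.04      ]
small (array([ 0.37280891, -0.20353347,  0.01920032]), [np.float64(1.2), np.float64(1.2)]) [ 0.40670625 -0.20623804  0.04      ] [ 0.36399805 -0.22700736  0.04      ]
scene cobek [(array([0.642, 0.428, 0.   ]), 0.65)]
scene mixing_bowl [(array([0.754, 0.123, 0.   ]), 0.82)]
scene tub [(array([ 0.525, -0.409,  0.   ]), 0.92)]
scene spatula [(array([ 0.739, -0.214,  0.   ]), 0.56)]
side cobek [(array([0.634, 0.424, 0.   ]), 0.93)]
side mixing_bowl [(array([0.735, 0.112, 0.   ]), 0.74)]
side tub [(array([ 0.519, -0.41 ,  0.   ]), 0.93)]
side spatula [(array([ 0.746, -0.217,  0.   ]), 0.8)]
```

View pics/cropA.png

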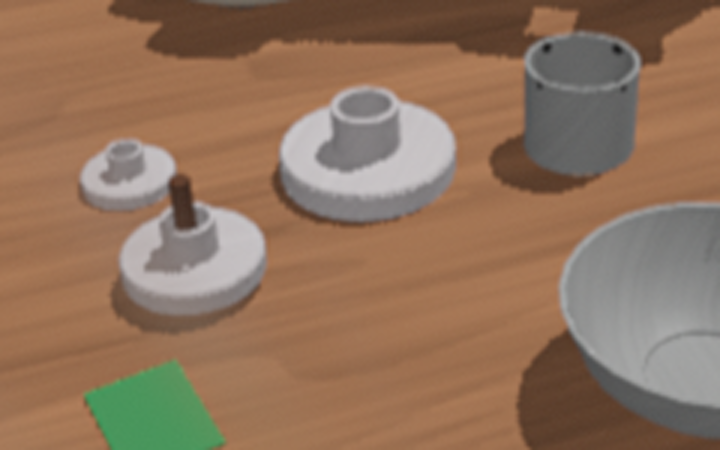

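View pics/cropB.png

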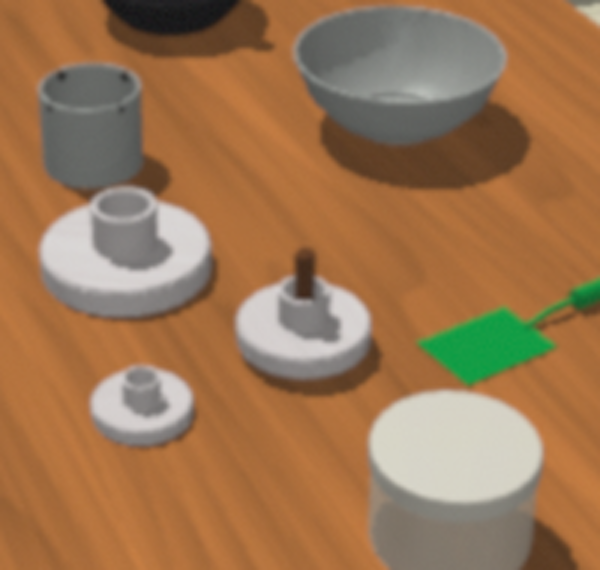

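The crops confirm that the middle cover, the one with the post, is the target. I'll move over the tin first for a close wrist view, then go to the lids.

Emit:
move_arm:
  moves:
    - [-18,-11,0,0]
    - [-54,-33,0,0]
    - [-90,-55,0,0]
    - [-126,-77,0,0]
    - [-162,-99,0,0]
    - [-198,-121,0,0]
    - [-234,-143,0,0]
    - [-270,-165,0,0]
    - [-306,-187,0,0]
    - [-335,-204,0,0]
    - [-352,-215,0,0]
    - [-359,-219,0,0]
    - [-359,-219,0,0]
    - [-359,-219,0,0]
  grip: 0

```text
time_s: 2.55
position: [0.4588, 0.1663, 0.2313]
tool_rot: [[-0.922, 0.388, -0.0], [0.388, 0.922, 0.0], [0.0, 0.0, -1.0]]
ft_force: [0.2, 0.9, 0.3]
grip_width: 0.0857
```

Run:
```python
from h import *
s=env.observe(); pose=(s["tool_rot"],s["position"]); print(s["position"],s["q"],s["ft_force"],s["time_s"])
im=env.get_image("wrist"); cv2.imwrite("pics/wrist1.png",im[:,:,::-1])
for d in env.tip_of("wrist","tin_mouth"): print(d["point"],d["conf"],atz(ray("wrist",d["point"],pose),.08))
```

```text
[0.45883203 0.16631357 0.23133345] [ 5.98422263e+00  1.55863550e+01  8.37621293e+01  1.62160959e-02
  8.06632367e+01 -6.12033635e+01] [0.24129195 0.93619752 0.31742526] 2.55
[219.4, 314.9] 0.66 [0.45850103 0.16078431 0.08      ]
```

View pics/wrist1.png

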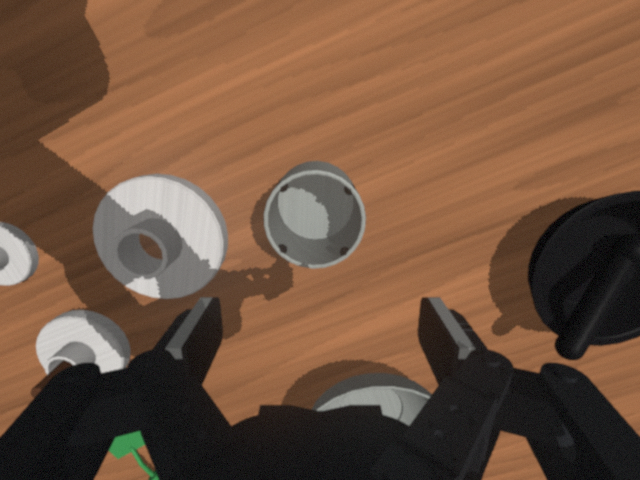

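The wrist view shows the tin mouth centred near pixel (row 219, col 315), with its four pads visible. I refine this by fitting the rim ring.

Run:
```python
from h import *
from scipy.optimize import minimize
s=env.observe(); pose=(s["tool_rot"],s["position"])
g=cv2.GaussianBlur(cv2.imread("pics/wrist1.png",0).astype(np.float32),(0,0),.7)
a=np.linspace(0,2*np.pi,180,endpoint=False)
def samp(c,r):
    P=np.array([proj("wrist",[c[0]+r*np.cos(t),c[1]+r*np.sin(t),c[2]],pose) for t in a])
    return cv2.remap(g,P[:,1].astype(np.float32)[None],P[:,0].astype(np.float32)[None],cv2.INTER_LINEAR)[0]
def cost(c): return -(np.clip(samp(c,.044)-.5*samp(c,.0485)-.5*samp(c,.0395),-40,40)).mean()
for z in (.076,.08,.084):
  best=min((minimize(lambda c:cost([c[0],c[1],z]),[.4585+dx,.161+dy],method="Nelder-Mead",options=dict(initial_simplex=[[.4585+dx,.161+dy],[.461+dx,.161+dy],[.4585+dx,.1635+dy]])) for dx in(-.002,.002) for dy in (-.002,.002)),key=lambda r:r.fun)
  print(z,best.x,best.fun)
```

```text
Traceback (most recent call last):
  File "h.py", line 14, in proj
    c=env.get_calibration(cam); f=K(c)
ValueError: time passes only in moves, steps and waits
```

```bash
sed -i 's/env.get_calibration(cam)/cal(cam)/; s/^from rig import env/from rig import env\nfrom functools import lru_cache\n@lru_cache(None)\ndef cal(n): return env.get_calibration(n)/' h.py; sed -i 's/env.get_calibration(cam)/cal(cam)/' h.py
cat > ringfit.py <<'E'
from h import *
from scipy.optimize import minimize
a=np.linspace(0,2*np.pi,180,endpoint=False)
def ringfit(file,pose,score,x0,zs):
  g=cv2.GaussianBlur(cv2.imread(file,0).astype(np.float32),(0,0),.7)
  def samp(c,r):
    P=np.array([proj("wrist",[c[0]+r*np.cos(t),c[1]+r*np.sin(t),c[2]],pose) for t in a])
    return cv2.remap(g,P[:,1].astype(np.float32)[None],P[:,0].astype(np.float32)[None],cv2.INTER_LINEAR)[0]
  for z in zs:
    rs=[]
    for dx in(-.002,.002):
      for dy in (-.002,.002):
        p=[x0[0]+dx,x0[1]+dy]
        rs.append(minimize(lambda c:-score(samp,[c[0],c[1],z]),p,method="Nelder-Mead",options=dict(initial_simplex=[p,[p[0]+.0025,p[1]],[p[0],p[1]+.0025]])))
    b=min(rs,key=lambda r:r.fun); print(z,b.x,b.fun)
E
python3 - <<'E'
from ringfit import *
s=env.observe(); pose=(s["tool_rot"],s["position"])
ringfit("pics/wrist1.png",pose,lambda samp,c:np.clip(samp(c,.044)-.5*samp(c,.0485)-.5*samp(c,.0395),-40,40).mean(),(.4585,.161),(.076,.08,.084))
print(env.observe()["time_s"])
E
```

```text
0.076 [0.46073927 0.15939275] -38.60577392578125
0.08 [0.45947308 0.16095842] -38.67629623413086
0.084 [0.45840028 0.16098381] -38.52184295654297
2.65
```

Run:
```python
from ringfit import *
s=env.observe(); pose=(s["tool_rot"],s["position"])
for k in (1,2): ringfit("pics/wrist1.png",pose,lambda samp,c:np.clip(samp(c,.044)-.5*samp(c,.0485)-.5*samp(c,.0395),-100,100).mean(),(.4585,.161),(.08,)) if k==1 else ringfit("pics/wrist1.png",pose,lambda samp,c:np.clip(samp(c,.044)-samp(c,.0405),-100,100).mean(),(.4585,.161),(.08,))
```

```text
0.08 [0.45972109 0.16015932] -56.42409896850586
0.08 [0.45963454 0.16005807] -59.479713439941406
```

Emit:
move_arm:
  moves:
    - [-10,-15,0,0]
    - [-32,-49,0,0]
    - [-55,-85,0,0]
    - [-78,-121,0,0]
    - [-101,-156,0,0]
    - [-124,-191,0,0]
    - [-146,-226,0,0]
    - [-167,-258,0,0]
    - [-182,-281,0,0]
    - [-189,-292,0,0]
    - [-189,-292,0,0]
    - [-189,-292,0,0]

```text
time_s: 3.85
position: [0.52, -0.1754, 0.2314]
tool_rot: [[-0.922, 0.387, -0.0], [0.387, 0.922, 0.001], [0.0, 0.0, -1.0]]
ft_force: [-0.4, 0.3, 0.2]
grip_width: 0.0853
```

Run:
```python
from h import *
s=env.observe(); pose=(s["tool_rot"],s["position"]); print(s["position"],s["ft_force"],s["time_s"])
im=env.get_image("wrist"); cv2.imwrite("pics/wrist2.png",im[:,:,::-1])
for n,z in (("post",.073),("collar",.042),("flange",.02)):
  for d in env.tip_of("wrist",n): print(n,d["point"],d["conf"],atz(ray("wrist",d["point"],pose),z))
np.savez("p2.npz",R=pose[0],p=pose[1])
```

```text
[ 0.5200412  -0.17544019  0.23135704] [-0.43108684  0.33187575  0.24137396] 3.85
post [211.4, 322.1] 0.65 [ 0.51704836 -0.1727717   0.073     ]
post [197.1, 320.2] 0.37 [ 0.50418691 -0.16924778  0.073     ]
collar [42.4, 455.1] 0.86 [ 0.42970818 -0.01085684  0.042     ]
collar [207.7, 321.2] 0.78 [ 0.52039996 -0.17495398  0.042     ]
collar [73.1, 237.2] 0.61 [ 0.37805936 -0.19645677  0.042     ]
collar [197.4, 318.5] 0.16 [ 0.50970629 -0.1733775   0.042     ]
flange [200.4, 318.0] 0.79 [ 0.51663451 -0.17697636  0.02      ]
```

View pics/wrist2.png

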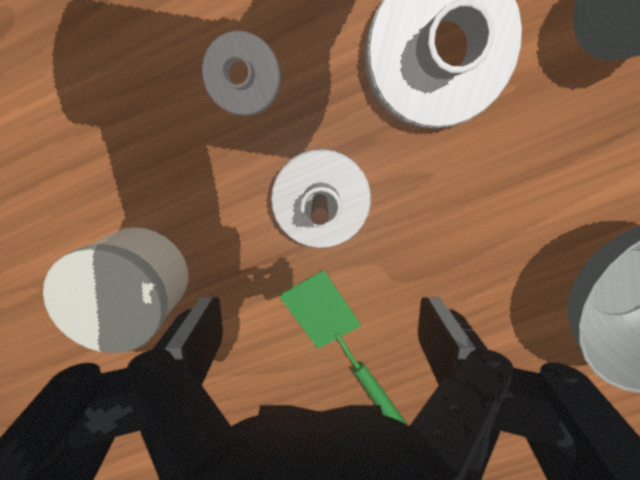

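The target lids are at pixel (row 200, col 321) and the brown post at about (row 212, col 320). The spatula is clear of them. I fit the cover plate's circle and locate the post precisely in a crop.

Run:
```python
from ringfit import *
d=np.load("p2.npz"); pose=(d["R"],d["p"])
ringfit("pics/wrist2.png",pose,lambda samp,c:np.clip(samp(c,.0495)-samp(c,.0555),-100,100).mean(),(.519,-.175),(.024,.028))
for P in ([.52,-.175,.09],[.52,-.175,.056]): print(proj("wrist",np.array(P),pose))
im=cv2.imread("pics/wrist2.png")[170:240,280:360]; cv2.imwrite("pics/crop2.png",cv2.resize(im,None,fx=8,fy=8,interpolation=cv2.INTER_CUBIC))
```

```text
0.024 [ 0.51688313 -0.17415514] -92.427734375
0.028 [ 0.5160129  -0.17358018] -87.05155181884766
[220.1861882  321.15509292]
[210.72954309 321.04329701]
```

View pics/crop2.png

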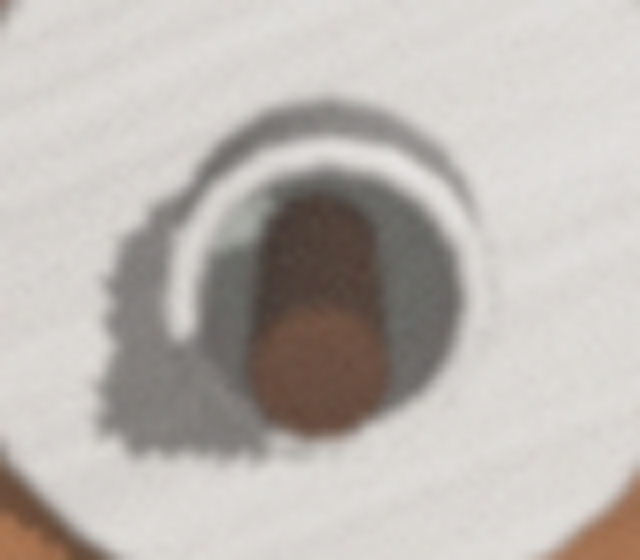

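Run:
```python
from ringfit import *
d=np.load("p2.npz"); pose=(d["R"],d["p"])
t=atz(ray("wrist",(216.0,319.6),pose),.09); print(t)
# collar top ring centre: crop (328,290)
print(atz(ray("wrist",(170+290/8-.5,280+328/8-.5),pose),.056))
R,p=pose
print(R.T@(t-p)*1000)
```

```text
[ 0.51602392 -0.17478978  0.09      ]
[ 0.51527991 -0.17358592  0.056     ]
[  3.90090909  -1.01613211 141.35814195]
```

Emit:
move_arm:
  moves:
    - [1,0,12,0]
    - [2,0,36,0]
    - [3,-1,62,0]
    - [4,-1,86,0]
    - [4,-1,104,0]
    - [4,-1,111,0]
    - [4,-1,111,0]
    - [4,-1,111,0]

```text
time_s: 4.85
position: [0.5165, -0.1762, 0.1213]
tool_rot: [[-0.922, 0.388, 0.001], [0.388, 0.922, -0.001], [-0.002, -0.0, -1.0]]
ft_force: [0.0, -0.6, 0.4]
grip_width: 0.0852
```

Run:
```python
from h import *
s=env.observe(); pose=(s["tool_rot"],s["position"]); print(s["position"],s["ft_force"],s["time_s"])
im=env.get_image("wrist"); cv2.imwrite("pics/wrist3.png",im[:,:,::-1])
np.savez("p3.npz",R=pose[0],p=pose[1])
for P in ([.516,-.1747,.09],[.516,-.1747,.056]): print(proj("wrist",np.array(P),pose))
```

```text
[ 0.51650904 -0.17623781  0.12125934] [ 0.03011436 -0.55760135  0.41815547] 4.85
[271.36247755 323.30429591]
[249.90044041 322.85976708]
```

View pics/wrist3.png

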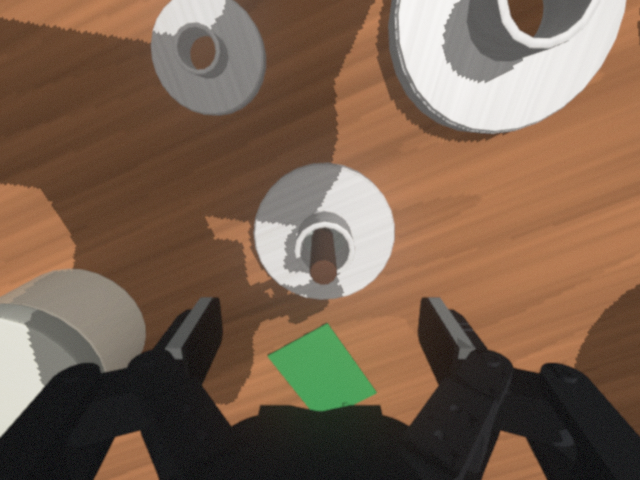

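The post top is where predicted, at (row 272, col 323). Descending to grip just above the collar.

Emit:
move_arm:
  moves:
    - [1,1,8,0]
    - [1,1,22,0]
    - [1,1,36,0]
    - [1,1,48,0]
    - [1,1,56,0]
    - [1,1,59,0]
    - [1,1,59,0]
    - [1,1,59,0]

```text
time_s: 5.7
position: [0.5158, -0.1751, 0.0618]
tool_rot: [[-0.922, 0.388, 0.001], [0.388, 0.922, -0.0], [-0.001, -0.0, -1.0]]
ft_force: [-0.3, -0.5, 0.2]
grip_width: 0.0851
```

Emit:
move_arm:
  moves:
    - [0,0,0,0]
    - [0,0,0,0]
    - [0,0,0,0]
    - [0,0,0,0]
    - [0,0,0,0]
    - [0,0,0,0]
    - [0,0,0,0]
    - [0,0,0,0]
    - [0,0,0,0]
    - [0,0,0,0]
    - [0,0,0,0]
    - [0,0,0,0]
  grip: 1
  grip_force: 90

```text
time_s: 6.9
position: [0.5156, -0.1749, 0.0614]
tool_rot: [[-0.922, 0.388, 0.0], [0.388, 0.922, 0.0], [-0.0, 0.0, -1.0]]
ft_force: [0.2, 0.7, 2.0]
grip_width: 0.0135
```

Run:
```python
from h import *
s=env.observe(); print(s["position"],s["ft_force"],s["wrist_torque"],s["grip_width"],s["time_s"])
for c in ("wrist","side"):
  im=env.get_image(c); cv2.imwrite(f"pics/{c}4.png",im[:,:,::-1])
im=cv2.imread("pics/side4.png")[230:400,220:440]; cv2.imwrite("pics/side4c.png",cv2.resize(im,None,fx=3.5,fy=3.5,interpolation=cv2.INTER_CUBIC))
```

```text
[ 0.51558453 -0.17489725  0.06142019] [0.15905166 0.67028918 1.96106455] [ 0.20458496 -0.03400402 -0.01365793] 0.013452657561048922 6.9
```

View pics/wrist4.png

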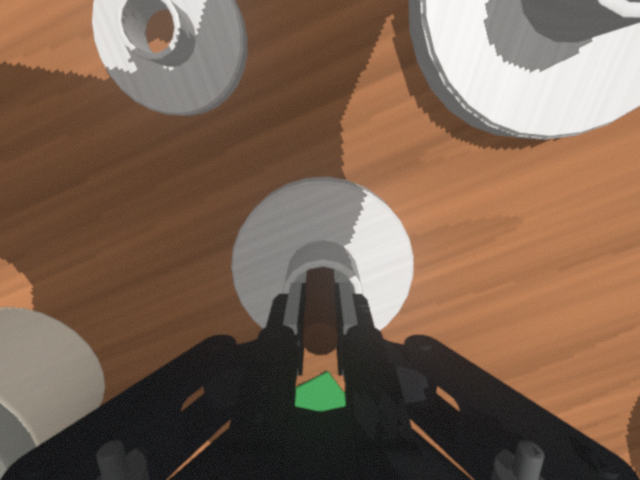

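View pics/side4c.png

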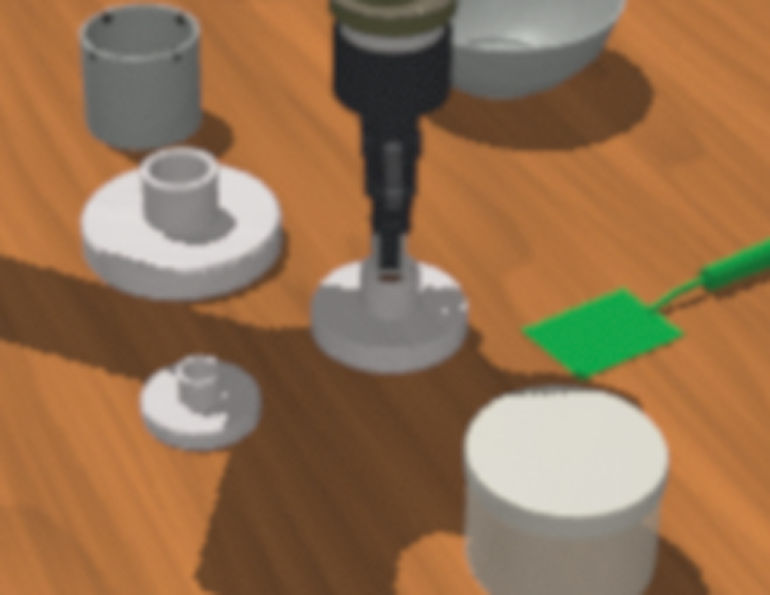

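The post is gripped. The opening reads 13.5 mm on a 16 mm post, probably from pad compliance, and the cover is nested and clear. Lifting slowly, then checking.

Emit:
move_arm:
  moves:
    - [0,0,-2,0]
    - [0,0,-6,0]
    - [0,0,-12,0]
    - [0,0,-20,0]
    - [0,0,-30,0]
    - [0,0,-42,0]
    - [0,0,-54,0]
    - [0,0,-66,0]
    - [0,0,-78,0]
    - [0,0,-88,0]
    - [0,0,-96,0]
    - [0,0,-100,0]
    - [0,0,-100,0]
    - [0,0,-100,0]
    - [0,0,-100,0]

```text
time_s: 8.5
position: [0.5153, -0.1748, 0.1608]
tool_rot: [[-0.922, 0.388, -0.001], [0.388, 0.922, 0.001], [0.001, 0.0, -1.0]]
ft_force: [0.2, -1.1, -2.0]
grip_width: 0.0134
```

Run:
```python
from h import *
s=env.observe(); print(s["position"],s["ft_force"],s["wrist_torque"],s["grip_width"],s["time_s"])
np.savez("p5.npz",R=s["tool_rot"],p=s["position"])
for c in ("wrist","side","scene"):
  im=env.get_image(c); cv2.imwrite(f"pics/{c}5.png",im[:,:,::-1])
a=cv2.imread("pics/side5.png")[200:370,220:440]; b=cv2.imread("pics/scene5.png")[120:290,140:360]
cv2.imwrite("pics/c5.png",cv2.resize(np.vstack([a,b]),None,fx=2.5*.7,fy=1.75,interpolation=cv2.INTER_CUBIC))
```

```text
[ 0.51531355 -0.17481584  0.16080341] [ 0.21308353 -1.07220509 -2.0137296 ] [0.00693636 0.00558474 0.01702108] 0.01344919988821735 8.5
```

View pics/c5.png

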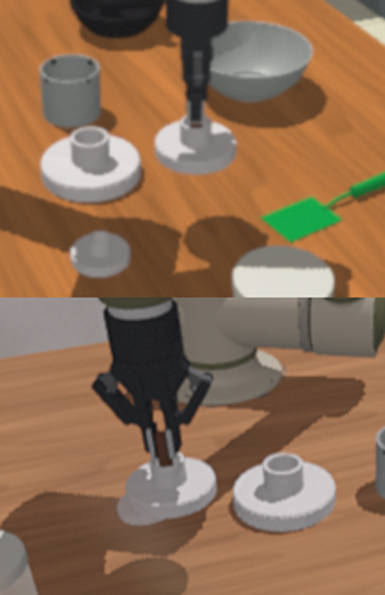

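View pics/wrist5.png

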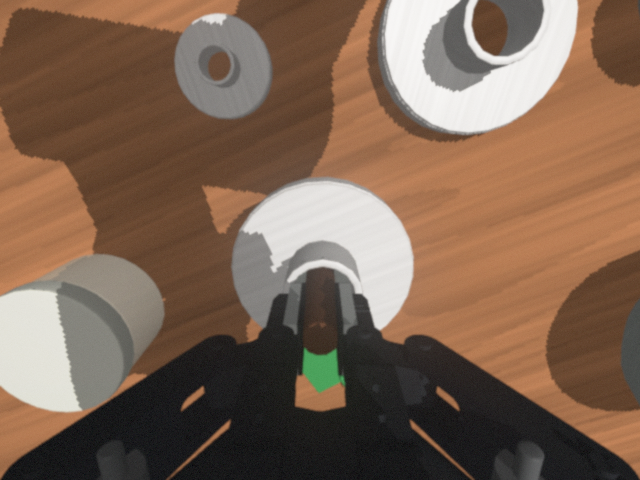

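Both lids are up together, nested and level. Measured weight is about 2.2 N. Carrying them to above the tin.

Emit:
move_arm:
  moves:
    - [4,6,-5,0]
    - [13,20,-12,0]
    - [25,40,-18,0]
    - [40,63,-20,0]
    - [56,88,-20,0]
    - [72,114,-20,0]
    - [88,139,-20,0]
    - [104,165,-20,0]
    - [120,190,-20,0]
    - [136,215,-20,0]
    - [151,239,-18,0]
    - [164,260,-14,0]
    - [174,275,-8,0]
    - [180,284,-2,0]
    - [181,287,0,0]
    - [181,287,0,0]
    - [181,287,0,0]
    - [181,287,0,0]

```text
time_s: 10.45
position: [0.4605, 0.1592, 0.1616]
tool_rot: [[-0.921, 0.389, 0.0], [0.389, 0.921, -0.0], [-0.0, 0.0, -1.0]]
ft_force: [-0.4, -0.4, -2.4]
grip_width: 0.0135
```

Run:
```python
from h import *
s=env.observe(); print(s["position"],s["ft_force"],s["wrist_torque"],s["grip_width"],s["time_s"])
np.savez("p6.npz",R=s["tool_rot"],p=s["position"])
for c in ("wrist","side","scene"):
  im=env.get_image(c); cv2.imwrite(f"pics/{c}6.png",im[:,:,::-1])
a=cv2.imread("pics/side6.png")[170:290,200:320]; b=cv2.imread("pics/scene6.png")[130:250,316:436]
cv2.imwrite("pics/c6.png",cv2.resize(np.hstack([a,b]),None,fx=3.3,fy=3.3,interpolation=cv2.INTER_CUBIC))
for c in ("scene","side"):
  for P in ([.4597,.1601,.08],[.4597,.1601,.0],list(s["position"])): print(c,P,proj(c,np.array(P)))
  for n in ("tin_mouth","collar","flange"): print(n,[(np.round(d["point"],1),round(d["conf"],2)) for d in env.tip_of(c,n)])
```

```text
[0.4604686  0.15922967 0.1615752 ] [-0.40958054 -0.40306575 -2.36389076] [-0.03561292  0.00454627  0.06015395] 0.013500582028520378 10.45
scene [0.4597, 0.1601, 0.08] [199.43030808 373.68422993]
scene [0.4597, 0.1601, 0.0] [227.37921662 372.60493995]
scene [np.float64(0.4604686027639716), np.float64(0.1592296718865379), np.float64(0.16157519793386882)] [168.58892018 374.68070746]
tin_mouth []
collar [(array([218.7, 304.6]), 0.96), (array([233.3, 221.8]), 0.79), (array([178.8, 379.1]), 0.75)]
flange [(array([183.4, 374.5]), 0.63)]
side [0.4597, 0.1601, 0.08] [236.6980007  258.94383442]
side [0.4597, 0.1601, 0.0] [262.28900402 260.24070408]
side [np.float64(0.4604686027639716), np.float64(0.1592296718865379), np.float64(0.16157519793386882)] [209.35080755 257.94031833]
tin_mouth [(array([238.1, 258.7]), 0.63)]
collar [(array([215. , 259.7]), 0.97), (array([338.1, 276.7]), 0.87), (array([284.4, 272.8]), 0.67), (array([214.1, 285.2]), 0.55)]
flange [(array([224.8, 259.1]), 0.38)]
```

View pics/c6.png

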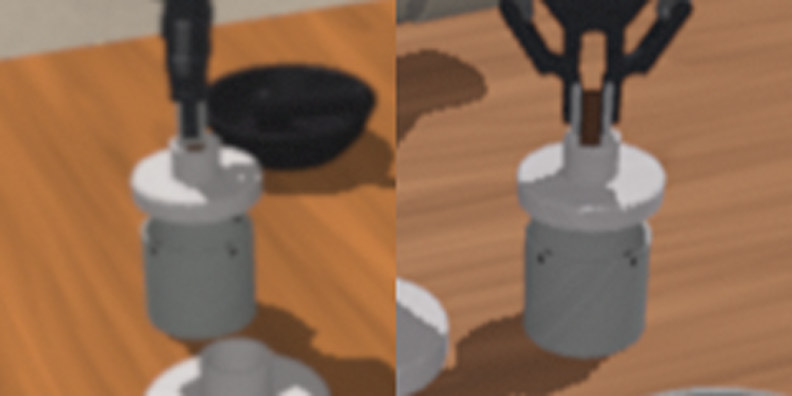

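View pics/wrist6.png

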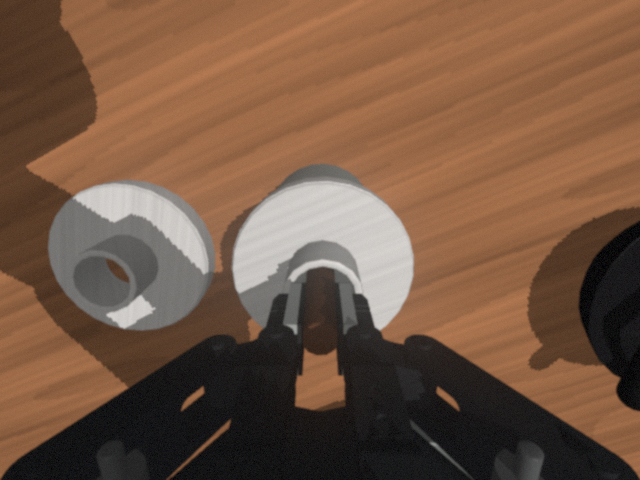

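The lids hang centred above the tin in both fixed views. I compare post and tin centre columns to sub-pixel before lowering.

Run:
```python
from h import *
def edges(img,row,lo,hi):
    g=cv2.GaussianBlur(cv2.imread(img,0).astype(np.float32),(0,0),.8)[row-1:row+2].mean(0); d=np.gradient(g)
    o=[]
    for c in range(lo,hi):
        if abs(d[c])>4 and abs(d[c])>=abs(d[c-1]) and abs(d[c])>abs(d[c+1]):
            den=abs(d[c-1])-2*abs(d[c])+abs(d[c+1]); o.append((round(c+.5*(abs(d[c-1])-abs(d[c+1]))/den,2),round(float(d[c]),1)))
    return o
for r in (162,165,168,171): print("scene post",r,edges("pics/scene6.png",r,365,390))
for r in (184,188,192): print("scene cover",r,edges("pics/scene6.png",r,345,405))
for r in (208,214,220): print("scene tin",r,edges("pics/scene6.png",r,345,405))
for r in (202,206,210): print("side fingers",r,edges("pics/side6.png",r,245,275))
for r in (216,220,224,228): print("side cover/collar",r,edges("pics/side6.png",r,232,288))
for r in (244,250,256): print("side tin",r,edges("pics/side6.png",r,232,288))
```

```text
scene post 162 [(np.float32(365.73), -33.8), (np.float32(368.74), 21.8), (np.float32(371.61), -19.3), (np.float32(378.24), 19.5), (np.float32(380.97), -20.4), (np.float32(383.86), 28.6)]
scene post 165 [(np.float32(365.76), -28.0), (np.float32(368.69), 18.0), (np.float32(371.49), -18.8), (np.float32(378.04), 21.7), (np.float32(380.81), -19.4), (np.float32(383.56), 24.6)]
scene post 168 [(np.float32(365.86), -7.6), (np.float32(371.0), -22.3), (np.float32(378.33), 24.0)]
scene post 171 [(np.float32(370.97), -25.9), (np.float32(377.99), 24.0), (np.float32(380.6), 14.6), (np.float32(384.13), -12.2)]
scene cover 184 [(np.float32(352.88), 14.2), (np.float32(357.68), -7.6), (np.float32(360.09), -6.3), (np.float32(381.49), 16.3), (np.float32(396.81), -23.9)]
scene cover 188 [(np.float32(381.97), 23.0), (np.float32(395.18), -12.6)]
scene cover 192 [(np.float32(382.95), 14.8), (np.float32(388.23), -6.8)]
scene tin 208 [(np.float32(354.2), -13.2), (np.float32(358.02), -5.8), (np.float32(360.9), 7.7), (np.float32(385.66), -5.9), (np.float32(389.12), 8.4), (np.float32(391.92), 9.2)]
scene tin 214
[... 601 characters left out ...]
(np.float32(274.99), -26.0)]
side cover/collar 220 [(np.float32(240.7), 22.4), (np.float32(251.51), -24.2), (np.float32(266.53), 12.8), (np.float32(269.8), -5.6), (np.float32(277.97), -24.8)]
side cover/collar 224 [(np.float32(239.65), 25.3), (np.float32(252.26), -16.5), (np.float32(271.14), 5.0), (np.float32(273.99), -4.8), (np.float32(278.92), -18.5)]
side cover/collar 228 [(np.float32(241.41), 13.1), (np.float32(260.34), -17.9), (np.float32(279.38), -6.6)]
side tin 244 [(np.float32(244.22), -9.4), (np.float32(267.93), -4.7), (np.float32(276.74), 8.8)]
side tin 250 [(np.float32(243.15), -6.6), (np.float32(277.01), 10.1)]
side tin 256 [(np.float32(243.72), -7.9), (np.float32(277.04), 10.8)]
```

Alignment agrees within about 1 mm: in the scene view the post is at col 374.7 and the tin axis predicts 374.8, and the side view is within 0.3 px. Lowering in stages.

Emit:
move_arm:
  moves:
    - [0,0,3,0]
    - [0,0,8,0]
    - [0,0,13,0]
    - [0,0,18,0]
    - [0,0,22,0]
    - [0,0,25,0]
    - [0,0,27,0]
    - [0,0,28,0]
    - [0,0,28,0]

```text
time_s: 11.8
position: [0.4602, 0.1598, 0.1333]
tool_rot: [[-0.922, 0.388, 0.0], [0.388, 0.922, 0.0], [0.0, 0.0, -1.0]]
ft_force: [0.3, -0.3, -2.1]
grip_width: 0.0139
```

Emit:
move_arm:
  moves:
    - [0,0,1,0]
    - [0,0,2,0]
    - [0,0,3,0]
    - [0,0,4,0]
    - [0,0,5,0]
    - [0,0,6,0]
    - [0,0,6,0]

```text
time_s: 12.5
position: [0.4601, 0.1598, 0.1269]
tool_rot: [[-0.922, 0.388, -0.001], [0.388, 0.922, 0.0], [0.001, -0.0, -1.0]]
ft_force: [0.4, 1.5, -2.7]
grip_width: 0.0136
```

Emit:
move_arm:
  moves:
    - [0,0,1,0]
    - [0,0,2,0]
    - [0,0,3,0]
    - [0,0,3,0]

```text
time_s: 12.9
position: [0.4601, 0.1598, 0.1239]
tool_rot: [[-0.922, 0.388, -0.001], [0.388, 0.922, -0.0], [0.0, -0.0, -1.0]]
ft_force: [0.7, 1.0, -5.0]
grip_width: 0.0133
```

Run:
```python
from h import *
s=env.observe(); print(s["position"],s["ft_force"],s["wrist_torque"],s["grip_width"],s["time_s"])
for c in ("wrist","side","scene"):
  im=env.get_image(c); cv2.imwrite(f"pics/{c}7.png",im[:,:,::-1])
a=cv2.imread("pics/side7.png")[170:290,200:320]; b=cv2.imread("pics/scene7.png")[130:250,316:436]
cv2.imwrite("pics/c7.png",cv2.resize(np.hstack([a,b]),None,fx=3.3,fy=3.3,interpolation=cv2.INTER_CUBIC))
```

```text
[0.46005224 0.15980551 0.1239496 ] [ 0.67422332  0.95963219 -5.00313336] [0.21576262 0.03497826 0.05147311] 0.01326246218356428 12.9
```

View pics/c7.png

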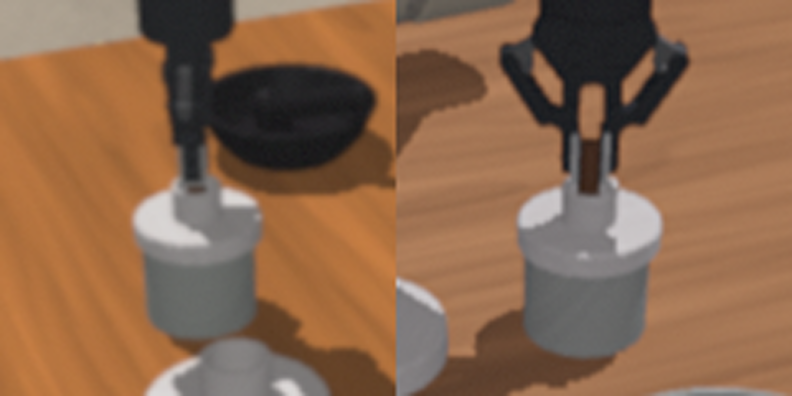

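View pics/wrist7.png

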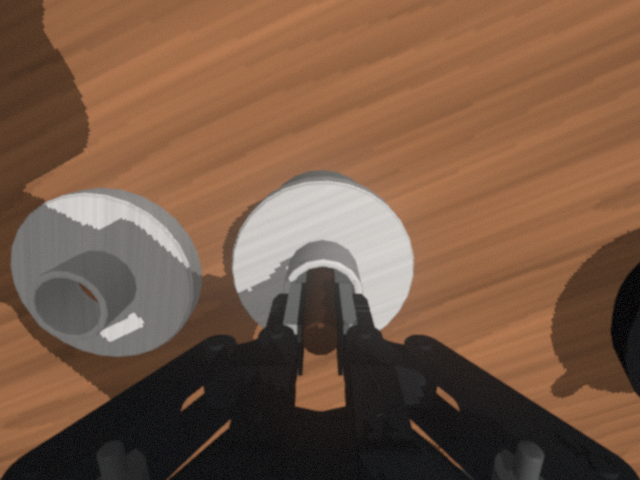

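Emit:
move_arm:
  moves:
    - [0,0,1,0]
    - [0,0,2,0]
    - [0,0,3,0]
    - [0,0,3,0]
    - [0,0,3,0]

```text
time_s: 13.55
position: [0.4602, 0.16, 0.1215]
tool_rot: [[-0.922, 0.388, 0.0], [0.388, 0.922, 0.0], [-0.0, 0.0, -1.0]]
ft_force: [-2.1, 2.0, 2.5]
grip_width: 0.0134
```

Emit:
move_arm:
  moves:
    - [0,0,0.5,0]
    - [0,0,1,0]
    - [0,0,1.5,0]
    - [0,0,2,0]
    - [0,0,2,0]

```text
time_s: 14.05
position: [0.4603, 0.1601, 0.1212]
tool_rot: [[-0.922, 0.388, 0.002], [0.388, 0.922, 0.0], [-0.002, 0.001, -1.0]]
ft_force: [-8.0, 3.4, 21.2]
grip_width: 0.0135
```

It stopped dead at TCP z 0.1212 with 21 N. The predicted seated height is 0.1214. Checking the pictures before releasing.

Run:
```python
from h import *
s=env.observe(); print(s["position"],s["ft_force"],s["wrist_torque"],s["grip_width"],s["time_s"])
for c in ("wrist","side","scene"):
  im=env.get_image(c); cv2.imwrite(f"pics/{c}8.png",im[:,:,::-1])
a=cv2.imread("pics/side8.png")[170:290,200:320]; b=cv2.imread("pics/scene8.png")[130:250,316:436]
cv2.imwrite("pics/c8.png",cv2.resize(np.hstack([a,b]),None,fx=3.3,fy=3.3,interpolation=cv2.INTER_CUBIC))
# predicted outlines: skirt lower edge z .07 r .052, plate top z .088
for c in ("scene","side"):
  im=cv2.imread(f"pics/{c}8.png"); im=cv2.resize(im,None,fx=6,fy=6,interpolation=cv2.INTER_CUBIC)
  for z,r in ((.07,.053),(.088,.052),(.116,.02),(.0,.046)):
    P=np.array([proj(c,np.array([.4597+r*np.cos(t),.1601+r*np.sin(t),z])) for t in np.linspace(0,6.29,100)])
    cv2.polylines(im,[np.round(P[:,::-1]*6+2.5).astype(np.int32)],True,(0,0,255),1)
  o=(200,200) if c=="side" else (316,160)
  y,x=(195,200) if c=="side" else (155,316)
  cv2.imwrite(f"pics/ov8{c}.png",im[y*6:(y+90)*6,x*6:(x+120)*6])
```

```text
[0.46030149 0.16013062 0.12122232] [-8.03575348  3.44133412 21.18913588] [ 0.15915343  1.44969809 -0.03606781] 0.013518834884818046 14.05
```

View pics/ov8side.png

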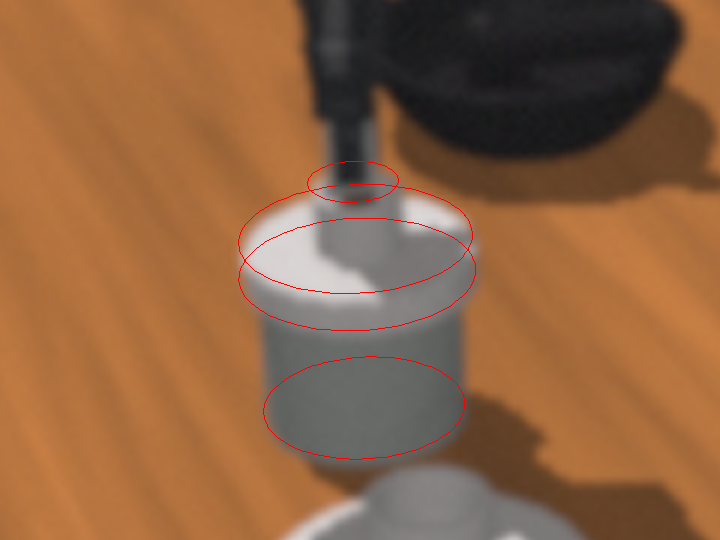

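View pics/ov8scene.png

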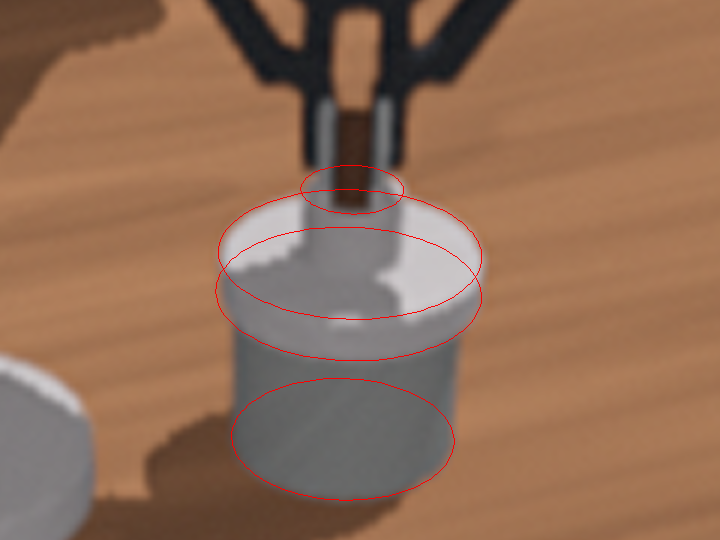

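The predicted seated outlines (skirt edge at z = 70 mm, plate top at 88 mm) match the scene view. The side view matches apart from a uniform camera bias of about 1 px. The lids are seated, so I relieve the load and open.

Emit:
move_arm:
  moves:
    - [0,0,-1,0]
    - [0,0,-2,0]
    - [0,0,-2,0]
    - [0,0,-2,0]
    - [0,0,-2,0]

```text
time_s: 14.7
position: [0.4602, 0.1599, 0.1214]
tool_rot: [[-0.922, 0.388, 0.0], [0.388, 0.922, 0.0], [0.0, 0.0, -1.0]]
ft_force: [-3.0, 3.5, 5.5]
grip_width: 0.0136
```

Emit:
move_arm:
  moves:
    - [0,0,0,0]
    - [0,0,0,0]
    - [0,0,0,0]
    - [0,0,0,0]
    - [0,0,0,0]
    - [0,0,0,0]
    - [0,0,0,0]
    - [0,0,0,0]
    - [0,0,0,0]
    - [0,0,0,0]
  grip: 0

```text
time_s: 15.7
position: [0.4602, 0.1598, 0.1213]
tool_rot: [[-0.922, 0.388, -0.0], [0.388, 0.922, -0.0], [0.0, -0.0, -1.0]]
ft_force: [0.0, -1.0, 0.1]
grip_width: 0.0856
```

Emit:
move_arm:
  moves:
    - [0,0,-10,0]
    - [0,0,-30,0]
    - [0,0,-50,0]
    - [0,0,-60,0]
    - [0,0,-60,0]
    - [0,0,-60,0]

```text
time_s: 16.3
position: [0.4599, 0.1598, 0.1809]
tool_rot: [[-0.922, 0.388, -0.001], [0.388, 0.922, -0.0], [0.001, -0.0, -1.0]]
ft_force: [0.3, -0.1, 0.1]
grip_width: 0.0853
```

Run:
```python
from ringfit import *
s=env.observe(); pose=(s["tool_rot"],s["position"]); print(s["position"],s["ft_force"],s["grip_width"],s["time_s"])
np.savez("p9.npz",R=pose[0],p=pose[1])
for c in ("wrist","scene","side"):
  im=env.get_image(c); cv2.imwrite(f"pics/{c}9.png",im[:,:,::-1])
ringfit("pics/wrist9.png",pose,lambda samp,c:np.clip(samp(c,.0495)-samp(c,.0555),-100,100).mean(),(.4597,.1601),(.084,.088,.092))
im=cv2.imread("pics/wrist9.png")
for z,r,col in ((.088,.052,(0,0,255)),(.116,.02,(0,255,0)),(.116,.016,(0,255,0)),(.15,.008,(255,0,0))):
    P=np.array([proj("wrist",np.array([.4602+r*np.cos(t),.1600+r*np.sin(t),z]),pose) for t in np.linspace(0,6.29,100)])
    print(z,P.mean(0)); 
    if z: im=im
    cv2.polylines(im,[np.round(P[:,::-1]).astype(np.int32)],True,col,1)
cv2.imwrite("pics/ov9.png",im)
a=cv2.imread("pics/wrist9.png")[150:390,200:440]; b=im[150:390,200:440]
cv2.imwrite("pics/ov9.png",cv2.resize(np.hstack([a,b]),None,fx=1.66,fy=1.66,interpolation=cv2.INTER_CUBIC))
a=cv2.imread("pics/side9.png")[170:290,200:320]; b=cv2.imread("pics/scene9.png")[130:250,316:436]
cv2.imwrite("pics/c9.png",cv2.resize(np.hstack([a,b]),None,fx=3.3,fy=3.3,interpolation=cv2.INTER_CUBIC))
```

```text
[0.4598959  0.15981249 0.18091021] [ 0.28653122 -0.12940272  0.14981606] 0.08531304742722716 16.3
0.084 [0.46178909 0.15971992] -76.95378112792969
0.088 [0.46058229 0.16035837] -73.50346374511719
0.092 [0.45909239 0.16139585] -61.29983901977539
0.088 [236.98053003 321.62128374]
0.116 [252.00564935 321.57587305]
0.116 [252.09011877 321.54977443]
0.15 [273.87123965 321.70575627]
```

View pics/ov9.png

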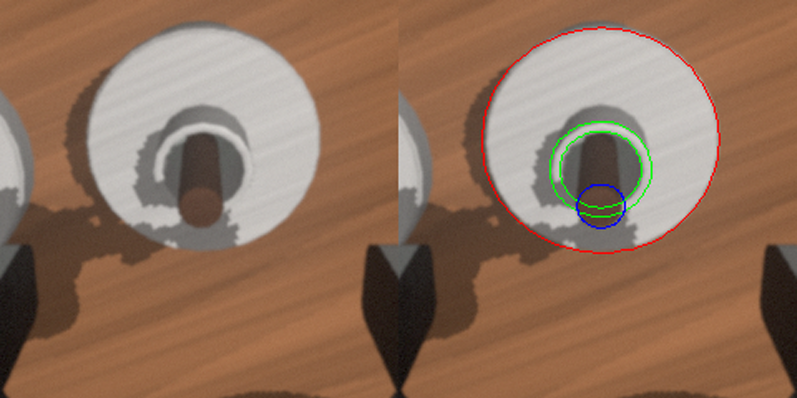

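View pics/c9.png

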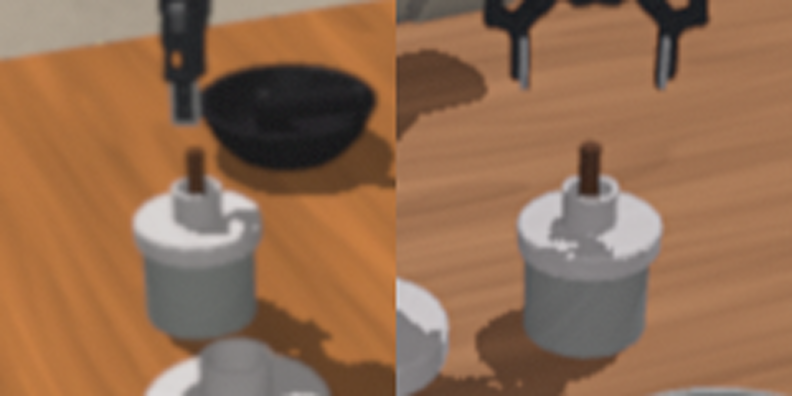

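Seated and nested. The post top, collar ring and plate overlays all fall where predicted in the wrist view. Next I go down round the collar and close on it.

Emit:
move_arm:
  moves:
    - [0,0,8,0]
    - [0,0,22,0]
    - [0,0,38,0]
    - [0,0,54,0]
    - [0,0,68,0]
    - [0,0,79,0]
    - [0,0,86,0]
    - [0,0,89.5,0]
    - [0,0,89.5,0]
    - [0,0,89.5,0]

```text
time_s: 17.45
position: [0.4604, 0.1599, 0.0922]
tool_rot: [[-0.922, 0.388, 0.001], [0.388, 0.922, 0.0], [-0.001, 0.0, -1.0]]
ft_force: [0.1, -0.2, 0.0]
grip_width: 0.0854
```

Emit:
move_arm:
  moves:
    - [0,0,0,0]
    - [0,0,0,0]
    - [0,0,0,0]
    - [0,0,0,0]
    - [0,0,0,0]
    - [0,0,0,0]
    - [0,0,0,0]
    - [0,0,0,0]
    - [0,0,0,0]
    - [0,0,0,0]
  grip: 1
  grip_force: 45

```text
time_s: 18.45
position: [0.4604, 0.1599, 0.0923]
tool_rot: [[-0.922, 0.388, 0.001], [0.388, 0.922, 0.0], [-0.001, 0.0, -1.0]]
ft_force: [0.0, -0.2, 5.3]
grip_width: 0.0381
```

Run:
```python
from h import *
s=env.observe(); print(s["position"],s["ft_force"],s["wrist_torque"],s["grip_width"],s["time_s"])
for c in ("wrist","side","scene"):
  im=env.get_image(c); cv2.imwrite(f"pics/{c}10.png",im[:,:,::-1])
a=cv2.imread("pics/side10.png")[170:290,200:320]; b=cv2.imread("pics/scene10.png")[130:250,316:436]
cv2.imwrite("pics/c10.png",cv2.resize(np.hstack([a,b]),None,fx=3.3,fy=3.3,interpolation=cv2.INTER_CUBIC))
```

```text
[0.46037862 0.15986201 0.09233471] [ 4.79843241e-03 -1.69281600e-01  5.26063144e+00] [-0.04793144  0.16806851  0.02125502] 0.03814516337043141 18.45
```

View pics/c10.png

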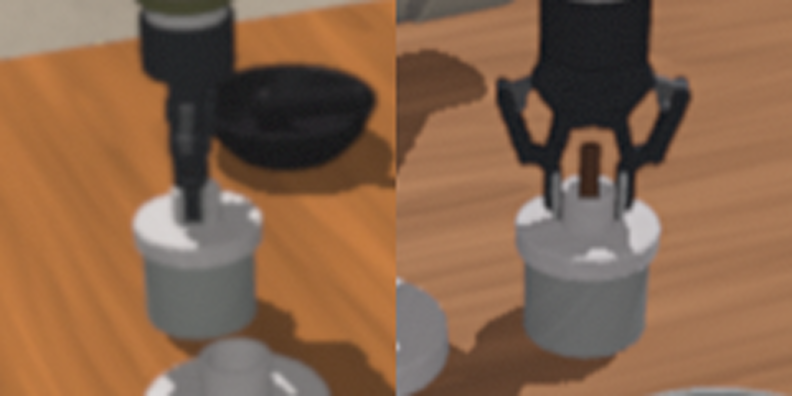

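View pics/wrist10.png

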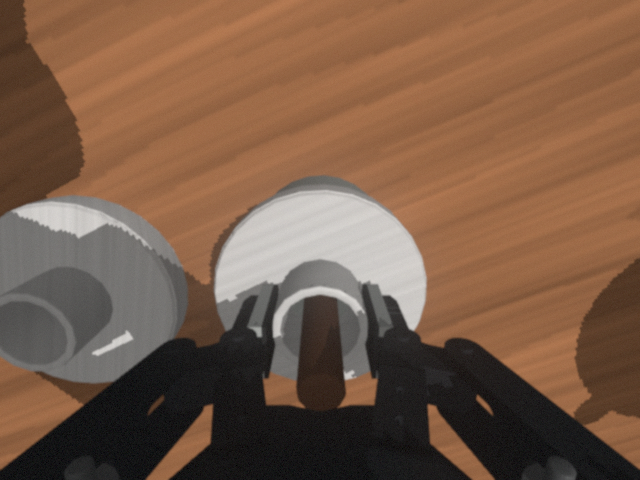

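The fingers are on the collar, one each side of the post, with an opening of 38 mm. Lifting straight up.

Emit:
move_arm:
  moves:
    - [0,0,-1,0]
    - [0,0,-3,0]
    - [0,0,-6,0]
    - [0,0,-10,0]
    - [0,0,-15,0]
    - [0,0,-20,0]
    - [0,0,-26,0]
    - [0,0,-33,0]
    - [0,0,-41,0]
    - [0,0,-50,0]
    - [0,0,-59,0]
    - [0,0,-68,0]
    - [0,0,-76,0]
    - [0,0,-83,0]
    - [0,0,-89,0]
    - [0,0,-93,0]
    - [0,0,-95,0]
    - [0,0,-95,0]
    - [0,0,-95,0]
    - [0,0,-95,0]

```text
time_s: 20.6
position: [0.46, 0.1598, 0.1866]
tool_rot: [[-0.922, 0.388, -0.001], [0.388, 0.922, -0.0], [0.001, -0.0, -1.0]]
ft_force: [0.1, 0.0, -1.5]
grip_width: 0.0382
```

Run:
```python
from h import *
s=env.observe(); print(s["position"],s["ft_force"],s["wrist_torque"],s["grip_width"],s["time_s"])
for c in ("wrist","side","scene"):
  im=env.get_image(c); cv2.imwrite(f"pics/{c}11.png",im[:,:,::-1])
a=cv2.imread("pics/side11.png")[150:290,195:325]; b=cv2.imread("pics/scene11.png")[110:250,310:440]
cv2.imwrite("pics/c11.png",cv2.resize(np.hstack([a,b]),None,fx=3,fy=3,interpolation=cv2.INTER_CUBIC))
```

```text
[0.46003437 0.15980906 0.18655013] [ 0.1492616   0.03294773 -1.53867952] [-0.06546427 -0.01455522  0.02818774] 0.038215167147499486 20.6
```

View pics/c11.png

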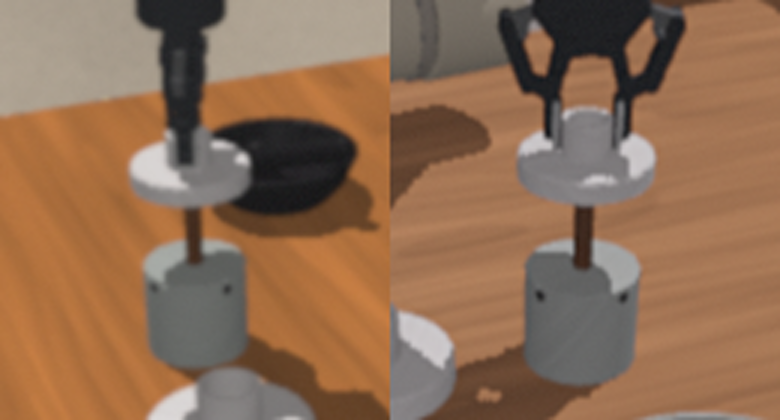

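View pics/wrist11.png

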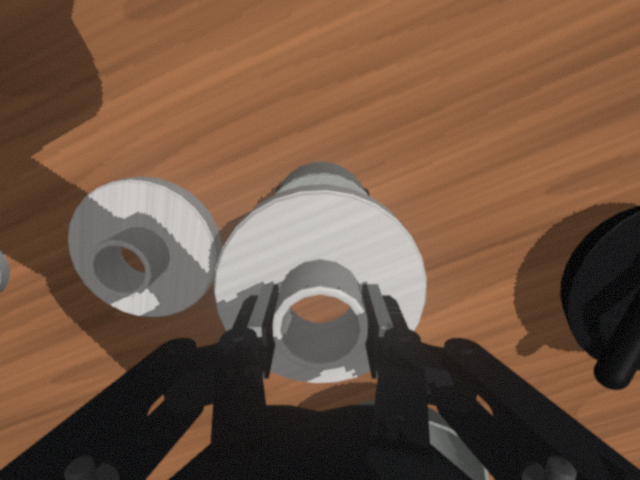

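Run:
```python
from h import *
outs=[]
for c,(y,x) in (("scene",(150,340)),("side",(180,225))):
  im=cv2.resize(cv2.imread(f"pics/{c}11.png"),None,fx=6,fy=6,interpolation=cv2.INTER_CUBIC); raw=im.copy()
  for z,r,col in ((.084,.046,(0,0,255)),(.15,.008,(255,0,0)),(.164,.052,(0,255,0)),(0,.046,(0,255,255)),(.094,.046,(255,0,255))):
    P=np.array([proj(c,np.array([.4600+r*np.cos(t),.1600+r*np.sin(t),z])) for t in np.linspace(0,6.29,100)])
    cv2.polylines(im,[np.round(P[:,::-1]*6+2.5).astype(np.int32)],True,col,1)
  outs+= [raw[y*6:(y+95)*6,x*6:(x+66)*6],im[y*6:(y+95)*6,x*6:(x+66)*6]]
cv2.imwrite("pics/ov11a.png",np.hstack(outs[:2])); cv2.imwrite("pics/ov11b.png",np.hstack(outs[2:]))
```

```text
(no output)
```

View pics/ov11a.png

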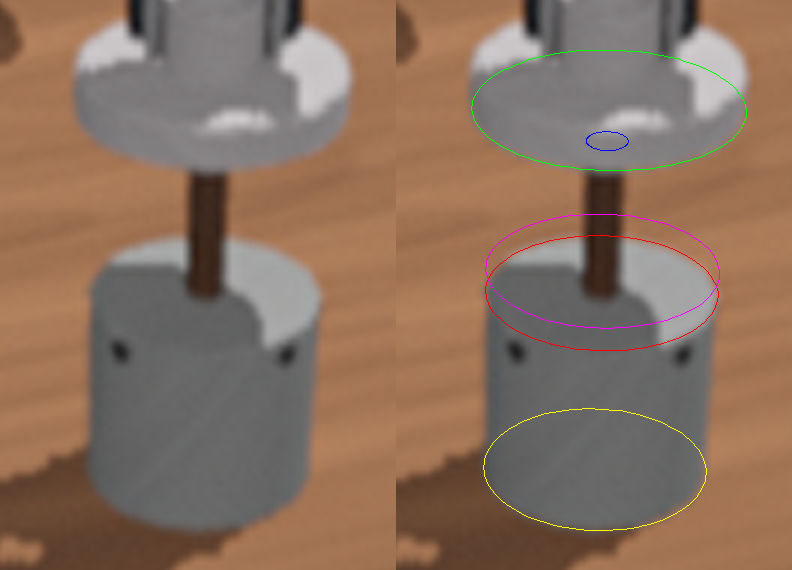

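View pics/ov11b.png

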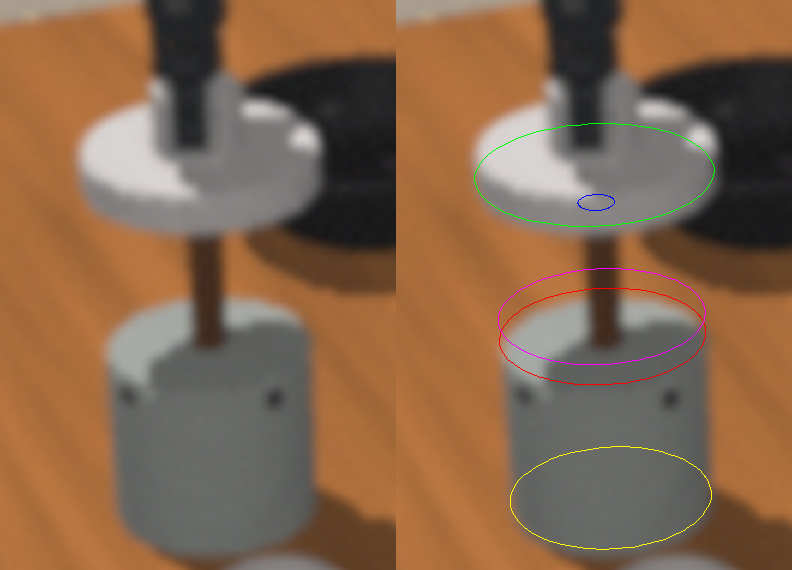

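The flange top matches the seated outline (84 mm) and not the 10-mm-high one. The cover hangs level and clear above the post. Handing in.

```bash
python3 -c "
from rig import env
s=env.observe(); print(s['position'],abs(s['qvel']).max(),s['grip_width'],s['ft_force']); print(env.close_job())"
```

```text
[0.46011743 0.15983895 0.18666331] 0.1029663439027145 0.03822873412804442 [ 0.16037499 -0.20834712 -1.0083625 ]
the job is handed in; nothing more can be done
None
```

I closed the tin with the nested lids, then lifted the outer cover off alone. The arm finished still holding the cover by its collar above the tin. The job was handed in after about 21 s of the 54 s allowed and returned no verdict.

**What I did:** I gripped the post just above the collar and lifted both lids together. I lowered them onto the tin and pressed until the tool stopped at z 0.1212 m with about 21 N; the predicted seated height was 0.1214 m. I then gripped the collar and raised the cover straight up about 94 mm.

**Last checks:**
- **Inner lid:** In both fixed camera views its flange lines up with the seated position and looks level. The side view is off by a constant 1 px or so, at the tin's base too, which I put down to camera calibration.
- **Cover:** It hangs level, about 14 mm clear of the post top. Its collar centre is about 116 mm above the rim. The fingers read 38 mm open on the 40 mm collar, and about 1 N of load matches the cover's weight.

**Readings that disagreed:**
- The finger opening read about 2 mm under the true diameter in both grips.
- The rubber pads gave no clear resistance until the last 2–3 mm, where I expected them to stop the lid 10 mm too high.
- Sideways force reached about 9 N at the end of the press; it fell to about 5 N when I eased off and to about 1 N once the grip opened.

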